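# Pin a laptop mainboard jig by feel

## Robot

A 7-joint arm with a two-finger parallel gripper is mounted at the origin on the work surface. World frame = base frame: x ahead of the robot, y to its left, z up, the work surface at z = 0. Lengths are in mm, angles in rad, forces in N, time in s.
With the tool pointing down it reaches from about 400 to 875 mm from the base axis. Payload 6.5 kg.
Tool frame: the origin (TCP) lies between the finger pads, 19 mm behind the fingertips; this is the grasp point; z points along the fingers, y is the line along which they close (so a half turn about z gives the same grasp; the last joint's range is limited). The gripper opens to 88 mm and grips with 3 to 60 N. Pads are 18 mm wide; open, the fingers measure 123 mm over their backs; the gripper's body (75 mm by 187 mm) begins 45 mm behind the grasp point.
Start: joints at [-1.274, 0.536, -0.004, 1.538, 0.003, 1.067, -0.071], TCP at [230.675, 607.684, 257.416] pointing down, gripper open.
Joint ranges: [-2.7, 2.7], [-0.37, 2.16], [-1.27, 1.26], [0.24, 2.4], [-1.31, 4.45], [0.19, 1.91], [-2.76, 2.76]. Speed limits (rad/s): [2.39, 2.39, 3.14, 3.14, 3.14, 3.14, 3.14].

## Interface

Orientations are given as a unit quaternion [w, x, y, z].
In Python, from workcell import arm gives the robot as it stands. The module is installed in compiled form; this text tells all that it offers.
- The arm moves only by the tool play_rows, never from a script. Its argument "motion" is a list of rows, each an object with "twist": the turn, a rotation vector about the tool's x, y, z in degrees, a list of three; "travel": the shift along the tool's x, y, z in mm, a list of three; "grip": the opening, from 0 (shut) to 1 (fully open). A call has 1 to 20 rows; each row is the pose to reach, as a shift and turn from the pose commanded when the call began, along the tool's axes at that moment; what a row does not reach only later rows make up. A row lasts 1/12 s, in which the tool goes at most 41.7 mm and 7.16 degrees, less where a joint would pass 70% of its speed; a pose out of reach is approached as far as the arm can. A call with a gripper value outside its range is refused whole. The fingers move at their own pace and stop on an object; "squeeze" is the grip in N (left out, the last holds). Time passes only in rows, so rows that repeat a pose let the fingers close. It gives the time, the measured TCP pose, the force, the opening and the grip force at its end, in the units of the state.
- arm.sense(): the state, without advancing time (a new reading comes with each control period).
- arm.snapshot(name): name is "scene" or "top" or "wrist"; returns a dict with "pixels" (384x512x3 uint8, red, green, blue), "z_map" (384x512 float32, mm along the optical axis (not along the pixel's ray), 0 where there is no reading), "vertical_fov" (degrees; the focal length in pixels is half the picture's height over the tangent of half this angle, whatever the lens; pixels are square), "cx", "cy" (the principal point, pixels), "R" (3x3) and "t" (3): a world point X has camera coordinates R X + t. Camera axes: x right, y down, z forward; pixel columns grow to the right and rows downward; lengths in mm; the calibration is good to about 2 mm. A picture is of the moment at which its call begins.
- arm.close_job(): hands the job in; it is judged then, once.
Trained networks look in a picture, given as the dict that the camera call returned (one of the last four; its "shot" number tells which), for a name from the list of things; names that differ only in an ending like _2 or _b are one class to them, and where a whole thing is asked for, a point or a joint stands for the part that bears it (a point fixed in the world has none). Each returns a list of dicts, best first, with "p" (0 to 1); they miss things now and then, are a little off and sometimes report something else, mostly with a low value. They report only what shows in the picture. A call takes as long as a camera call.
- arm.boxes_of(picture, thing): "box" ([left, top, right, bottom] in pixels, round what is visible of it).
The state is a dict: "clock": time; "q": joint angles; "qd": joint speeds; "tau": joint torques, N m; "eef_pos": TCP position; "ee_rot": TCP orientation; "ft_force": force on the tool from outside, world axes, zero at the start; "torque": the same for the moment, N m; "width": finger opening in mm; "finger_force": force on a finger pad.
Only numpy, scipy, OpenCV 4.12 (cv2) and the standard library are available. Lean on these libraries where they do the work, as an engineer would, in place of code of your own. Each camera call takes 0.05 s, during which the arm holds its last target. There are 200 camera calls.

## Task

Take the steel locating pin out of its parking block and lower it upright through the round cutout in the blue mainboard on the jig. Search gently with its tip over the sprung socket plate hidden below until it drops into the blind hole, press it fully home without ever forcing it, then let go and leave it standing there. Leave the jar, screwdriver and multimeter where they are.

Things in the scene. Friction and masses are not known exactly. Their poses are not given: they have to be found in the camera images.
- pin: Locating pin, loose, about 90 g: round steel shaft 12 mm in diameter, 66 mm long, under a square aluminium grip 24 x 24 x 32 mm. Origin at the middle of its lower end face, z up along the shaft, x and y square to the grip's flat sides. It starts standing loosely in the parking block, tip 30 mm deep, the grip's underside 36 mm above the block's top.
- pin_tip (a point): Middle of the pin's lower end face (the pin's origin); the end is chamfered by 2 mm to a face 9 mm across.
- pin_grip (a point): Point on the pin's axis 86 mm above the tip, 20 mm above the grip's underside and 12 mm below its top: a good place for the gripper's TCP, coming from above.
- park: Parking block, fixed to the bench: grey, 60 x 60 x 45 mm, with a 16 mm blind hole 30 mm deep in the middle of its top. Origin at the middle of its underside, z up.
- jig: Board jig, fixed to the bench: closed aluminium box 180 (x) x 140 (y) mm, topped by a blue mainboard whose surface is 66 mm above the bench; parts on it stand at most 5 mm higher. Origin at the middle of the underside, z up. Jig and parking block may swap sides. More than 20 N from anything on the jig, its board or its socket plate counts as forcing it.
- jig_cutout (a point): Centre of the one round cutout through board and deck, 34 mm in diameter, at the board's top surface, 30 mm along x and 12 mm along y from the jig's origin; z up.
- jar: White plastic jar, 44 mm in diameter and 60 mm high, standing on the bench; bystander. Origin at the middle of its underside.
- screwdriver: Screwdriver about 190 mm long lying on the bench; bystander. Origin under its middle.
- meter: Red multimeter 150 x 78 x 34 mm lying on the bench; bystander. Origin at the middle of its underside.
- jig_plate (a point): Point of the jig on the cutout's axis, 38 mm below the board's surface, level with the top of a black flat socket plate (wider than the cutout). The plate has one blind hole, 14 mm wide with a 1.5 mm chamfer, 18 mm deep. The point is NOT the hole: the hole's centre lies 4 to 8 mm off this axis in an unknown direction that nothing measures.
- jig_home (a point): Point of the jig on the cutout's axis at the height of the hole's floor, 10 mm above the bench: the height of the tip when home (grip's underside then 10 mm above the board). The plate is sprung: it sinks from about 3 N, stops rigidly 5 mm down at about 6 N, and comes back up. Beside the hole the tip cannot get below 23 mm. Sideways stiff friction holds the plate (10 N or more).

How it is judged:
By the outcome, as a careful person would: the job done as asked, in the order asked, and still so for the second after the job is handed in, with the robot touching nothing.
It also fails if it takes over 51 s, if anything falls off the work surface, if the arm or the gripper's body presses on something with over 40 N, if the wrist force passes 120 N, or if a joint passes its speed limit or range.

## Working session

There is one attempt and no reset: what is moved stays moved. The work goes in short steps, Python scripts to look and compute and a tool call to move; the robot and the scene stay as the last step left them, time stands still between calls to the robot, and variables do not carry over. Pictures are saved under pics/ and viewed, at most 10 in all, crops included, and the job is handed in when it is done.

Besides the shell and the picture viewer there is one more tool, called after "Call:" as name(argument=value, ...) on one line, values as JSON. play_rows: Moves the arm, as the interface text tells. Its arguments: {"type":"object","properties":{"motion":{"type":"array","items":{"type":"object","properties":{"twist":{"type":"array","items":{"type":"number"}},"travel":{"type":"array","items":{"type":"number"}},"grip":{"type":"number"}}}},"squeeze":{"type":"number"}},"required":["motion"]}

```bash
mkdir -p pics; cat > h.py <<'E'
import numpy as np, cv2
from workcell import arm
def f(p): return p["pixels"].shape[0]/2/np.tan(np.radians(p["vertical_fov"])/2)
def world(p):
    z=p["z_map"].astype(float); h,w=z.shape; v,u=np.mgrid[:h,:w]; F=f(p)
    c=np.stack([(u-p["cx"])/F*z,(v-p["cy"])/F*z,z],-1)
    W=(c-np.array(p["t"]))@np.array(p["R"]); W[z==0]=np.nan
    return W
def proj(p,X):
    c=np.array(p["R"])@np.array(X)+p["t"]; return c[:2]/c[2]*f(p)+[p["cx"],p["cy"]]
def save(p,n): cv2.imwrite("pics/"+n,cv2.cvtColor(p["pixels"],cv2.COLOR_RGB2BGR))
E
python3 - <<'E'
from h import *
s=arm.sense(); print({k:np.round(v,3).tolist() for k,v in s.items() if k in("clock","eef_pos","ee_rot","ft_force","width")})
ps=[]
for n in("top","scene"):
    p=arm.snapshot(n); ps.append(p["pixels"]); W=world(p); np.savez(n+".npz",W=W,px=p["pixels"])
    print(n,p["vertical_fov"],np.round(-np.array(p["R"]).T@p["t"]))
    for t in("pin","park","jig","jig_cutout","jar","screwdriver","meter"):
        for b in arm.boxes_of(p,t)[:2]:
            x0,y0,x1,y1=[int(round(a)) for a in b["box"]]; c=W[(y0+y1)//2,(x0+x1)//2]
            print(t,round(b["p"],2),[x0,y0,x1,y1],np.round(c))
im=cv2.cvtColor(np.vstack(ps),cv2.COLOR_RGB2BGR); cv2.imwrite("pics/a.png",cv2.resize(im,(400,600)))
save(p,"scene.png"); cv2.imwrite("pics/top.png",cv2.cvtColor(ps[0],cv2.COLOR_RGB2BGR))
E
```

```text
{'clock': 0.0, 'eef_pos': [230.486, 607.141, 256.548], 'ee_rot': [-0.0, 0.18, 0.984, -0.001], 'ft_force': [-0.229, -0.082, 0.565], 'width': 88.102}
top 54.09808857150344 [ 5.040e+02 -1.000e+00  1.186e+03]
pin 0.49 [102, 209, 110, 248] [516. 420.  21.]
park 0.91 [281, 216, 312, 245] [ 518. -151.  114.]
park 0.43 [156, 207, 216, 278] [478. 167.  64.]
jig 0.75 [155, 205, 217, 274] [487. 167.  66.]
jig_cutout 0.88 [153, 204, 215, 275] [487. 173.  66.]
jig_cutout 0.21 [96, 213, 109, 248] [510. 430.  26.]
jar 0.74 [156, 206, 215, 274] [484. 170.  65.]
jar 0.61 [224, 141, 239, 155] [764.  41.  63.]
screwdriver 0.56 [98, 188, 111, 251] [543. 426.  26.]
meter 0.9 [376, 217, 408, 269] [ 484. -453.   41.]
meter 0.56 [294, 223, 304, 233] [ 524. -160.  109.]
scene 49.9596109097908 [1448. -410.  932.]
pin 0.61 [189, 181, 201, 201] [ 534. -155.   94.]
park 0.55 [185, 192, 206, 218] [ 540. -162.   43.]
park 0.34 [248, 144, 314, 195] [524. 151.  65.]
jig 0.75 [250, 143, 316, 197] [529. 156.  63.]
jig 0.59 [189, 181, 198, 201] [ 535. -161.   97.]
jig_cutout 0.55 [188, 183, 199, 202] [ 532. -161.   90.]
jar 0.78 [280, 223, 300, 249] [779.  41.  40.]
jar 0.74 [191, 182, 198, 200] [ 532. -158.   94.]
screwdriver 0.75 [340, 148, 356, 164] [522. 433.  26.]
screwdriver 0.38 [282, 221, 299, 248] [783.  37.  54.]
meter 0.57 [79, 209, 117, 254] [ 513. -452.   36.]
```

```bash
python3 - <<'E'
from h import *
W=np.load("top.npz")["W"]; px=np.load("top.npz")["px"]
crop=px[120:300,80:430]; cv2.imwrite("pics/c.png",cv2.cvtColor(cv2.resize(crop,None,fx=2.28,fy=2.28,interpolation=cv2.INTER_CUBIC),cv2.COLOR_RGB2BGR))
def rect(m,name):
    P=W[m][:,:2].astype(np.float32); print(name,len(P),np.round(cv2.minAreaRect(P),1) if 0 else cv2.minAreaRect(P),P.mean(0),W[m][:,2].mean())
v,u=np.mgrid[:384,:512]
pk=(u>270)&(u<325)&(v>205)&(v<255)
z=W[...,2]
rect(pk&(z>105),"grip"); rect(pk&(abs(z-45)<6),"block")
jg=(u>140)&(u<230)&(v>190)&(v<290)
rect(jg&(abs(z-66)<8),"jig")
hole=jg&(z<50)&(z>0)&(u>165)&(u<207)&(v>215)&(v<265); rect(hole,"hole") if hole.any() else 0
E
```

```text
grip 74 ((520.969482421875, -157.12216186523438), (23.952960968017578, 23.935955047607422), 45.39918899536133) [ 520.822   -157.39076] 112.23876263519287
block 310 ((521.1685180664062, -157.2792510986328), (59.42037582397461, 59.93193817138672), 62.98524475097656) [ 520.85925 -154.7912 ] 44.577651517786975
jig 2810 ((483.1004333496094, 171.39678955078125), (180.13880920410156, 140.7601776123047), 17.398109436035156) [481.43527 170.19626] 65.72324443663845
hole 112 ((497.28814697265625, 187.7561492919922), (60.371253967285156, 187.38137817382812), 42.66010665893555) [512.38885 186.47679] 24.410345572512764
```

View pics/c.png

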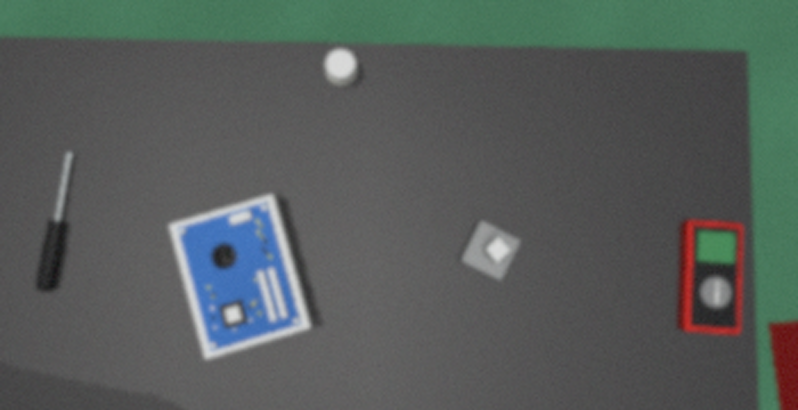

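The top crop shows the jig at left with its dark cutout near crop (223,255), and the parking block with the pin's grip at (497,248). The jar, meter and screwdriver are all well clear. Measured sizes match the given ones (block 60, grip 24, jig 180x140).

```bash
cat >> h.py <<'E'
from scipy.spatial.transform import Rotation as Ro
def tgt(pos,yaw_y=None):
    "tool-frame travel/twist to world pos with tool z down and tool y at heading yaw_y (deg, mod 180)"
    s=arm.sense(); w,x,y,z=s["ee_rot"]; R=Ro.from_quat([x,y,z,w]).as_matrix()
    h=np.degrees(np.arctan2(R[1,1],R[0,1]))
    if yaw_y is None: yaw_y=h
    d=(yaw_y-h+90)%180-90; a=np.radians(h+d)
    Y=np.array([np.cos(a),np.sin(a),0]); Z=np.array([0,0,-1.]); G=np.stack([np.cross(Y,Z),Y,Z],1)
    return "travel",np.round(R.T@(np.array(pos)-s["eef_pos"]),1).tolist(),"twist",np.round(np.degrees(Ro.from_matrix(R.T@G).as_rotvec()),2).tolist()
def st():
    s=arm.sense(); print("t",round(s["clock"],2),"pos",np.round(s["eef_pos"],1),"rot",np.round(s["ee_rot"],4),"F",np.round(s["ft_force"],2),"M",np.round(s["torque"],2),"w",round(s["width"],1),"ff",np.round(s["finger_force"],1))
E
python3 -c "
from h import *
print(tgt([521,-157,230],45.4)); print(tgt([521,-157,230],135.4))"
```

```text
('travel', [-542.8, -611.9, 27.5], 'twist', [-0.0, 0.0, 23.82])
('travel', [-542.8, -611.9, 27.5], 'twist', [-0.0, 0.0, -66.18])
```

Call:
play_rows(motion=[{"travel":[-543,-612,27],"twist":[0,0,23.8],"grip":1},{"travel":[-543,-612,27],"twist":[0,0,23.8],"grip":1},{"travel":[-543,-612,27],"twist":[0,0,23.8],"grip":1},{"travel":[-543,-612,27],"twist":[0,0,23.8],"grip":1},{"travel":[-543,-612,27],"twist":[0,0,23.8],"grip":1},{"travel":[-543,-612,27],"twist":[0,0,23.8],"grip":1},{"travel":[-543,-612,27],"twist":[0,0,23.8],"grip":1},{"travel":[-543,-612,27],"twist":[0,0,23.8],"grip":1},{"travel":[-543,-612,27],"twist":[0,0,23.8],"grip":1},{"travel":[-543,-612,27],"twist":[0,0,23.8],"grip":1},{"travel":[-543,-612,27],"twist":[0,0,23.8],"grip":1},{"travel":[-543,-612,27],"twist":[0,0,23.8],"grip":1},{"travel":[-543,-612,27],"twist":[0,0,23.8],"grip":1},{"travel":[-543,-612,27],"twist":[0,0,23.8],"grip":1},{"travel":[-543,-612,27],"twist":[0,0,23.8],"grip":1},{"travel":[-543,-612,27],"twist":[0,0,23.8],"grip":1},{"travel":[-543,-612,27],"twist":[0,0,23.8],"grip":1},{"travel":[-543,-612,27],"twist":[0,0,23.8],"grip":1},{"travel":[-543,-612,27],"twist":[0,0,23.8],"grip":1},{"travel":[-543,-612,27],"twist":[0,0,23.8],"grip":1}])

```text
clock: 2.47
eef_pos: [521.9, -161.6, 230.7]
ee_rot: [0.001, 0.381, 0.925, -0.001]
ft_force: [1.0, 0.2, 0.1]
width: 88.4
finger_force: 0.0
```

```bash
python3 - <<'E'
from h import *
st(); p=arm.snapshot("wrist"); save(p,"w1.png"); W=world(p); z=W[...,2]
print(np.round(-np.array(p["R"]).T@p["t"]))
print([ (b["p"],b["box"]) for b in arm.boxes_of(p,"pin")])
near=np.hypot(W[...,0]-521,W[...,1]+157)
for n,m in(("grip",(near<40)&(z>106)&(z<120)),("block",(near<60)&(abs(z-45)<4))):
    if m.sum()>10: print(n,m.sum(),cv2.minAreaRect(W[m][:,:2].astype(np.float32)),np.median(z[m]))
print(tgt([521,-157,101],45.4))
E
```

```text
t 2.47 pos [ 521.9 -161.6  230.7] rot [ 1.000e-03  3.807e-01  9.247e-01 -6.000e-04] F [0.97 0.16 0.12] M [-0.02 -0.03  0.05] w 88.4 ff 0.0
[ 468. -106.  360.]
[(0.78, [243.9, 160.9, 271.8, 198.0])]
grip 699 ((520.7244873046875, -156.28656005859375), (23.886608123779297, 24.633102416992188), 42.92036056518555) 114.40543604657451
block 1988 ((520.6910400390625, -156.2646484375), (60.013023376464844, 60.27812957763672), 63.599308013916016) 46.61687951435117
('travel', [5.0, 3.7, 129.7], 'twist', [-0.08, 0.19, -0.38])
```

View pics/w1.png

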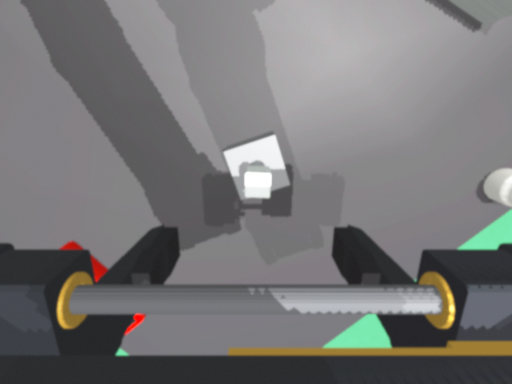

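Wrist view: grip top at (258,180) on the block, square between the fingers. The position is confirmed, so I go down to just above it and check that the arm has settled.

Call:
play_rows(motion=[{"travel":[0,0,40],"twist":[0,0,1.5],"grip":1},{"travel":[0,0,75],"twist":[0,0,1.5],"grip":1},{"travel":[0,0,95],"twist":[0,0,1.5],"grip":1},{"travel":[0,0,95],"twist":[0,0,1.5],"grip":1},{"travel":[0,0,95],"twist":[0,0,1.5],"grip":1}])

```text
clock: 2.98
eef_pos: [520.6, -156.2, 135.2]
ee_rot: [-0.001, 0.391, 0.92, -0.0]
ft_force: [0.3, 0.2, 0.6]
width: 88.1
finger_force: 0.0
```

```bash
python3 - <<'E'
from h import *
st(); p=arm.snapshot("wrist"); save(p,"w2.png"); W=world(p); z=W[...,2]
near=np.hypot(W[...,0]-521,W[...,1]+157)
for n,m in(("grip",(near<25)&(z>106)&(z<118)),("block",(near<60)&(abs(z-45)<4))):
    if m.sum()>10: print(n,m.sum(),cv2.minAreaRect(W[m][:,:2].astype(np.float32)),np.median(z[m]))
print(tgt([521,-156.5,101],44.5))
E
```

```text
t 2.98 pos [ 520.6 -156.2  135.2] rot [-1.000e-03  3.910e-01  9.204e-01 -1.000e-04] F [0.34 0.21 0.57] M [-0.01 -0.01  0.02] w 88.1 ff 0.0
grip 1637 ((520.3694458007812, -155.81741333007812), (24.132801055908203, 23.86930274963379), 43.908626556396484) 114.41493114962614
block 3741 ((520.6990356445312, -156.4938201904297), (60.32196807861328, 60.58332443237305), 63.56041717529297) 46.565858050289535
('travel', [0.7, -0.4, 35.4], 'twist', [0.04, 0.03, -0.55])
```

Call:
play_rows(motion=[{"travel":[0,0,20],"twist":[0,0,0],"grip":1},{"travel":[0,0,34.4],"twist":[0,0,0],"grip":1},{"travel":[0,0,34.4],"twist":[0,0,0],"grip":1},{"travel":[0,0,34.4],"twist":[0,0,0],"grip":0.1},{"travel":[0,0,34.4],"twist":[0,0,0],"grip":0.1},{"travel":[0,0,34.4],"twist":[0,0,0],"grip":0.1},{"travel":[0,0,34.4],"twist":[0,0,0],"grip":0.1},{"travel":[0,0,34.4],"twist":[0,0,0],"grip":0.1},{"travel":[0,0,34.4],"twist":[0,0,0],"grip":0.1},{"travel":[0,0,34.4],"twist":[0,0,0],"grip":0.1}], squeeze=30)

```text
clock: 3.87
eef_pos: [521.2, -157.2, 101.2]
ee_rot: [0.0, 0.391, 0.92, 0.0]
ft_force: [0.1, 0.7, -0.8]
width: 43.8
finger_force: 0.0
```

```bash
python3 -c "
from h import *
st()"
```

```text
t 3.87 pos [ 521.2 -157.2  101.2] rot [1.000e-04 3.914e-01 9.202e-01 0.000e+00] F [ 0.1   0.66 -0.84] M [-0.04  0.09  0.02] w 43.8 ff 0.0
```

Call:
play_rows(motion=[{"travel":[0,0,0],"twist":[0,0,0],"grip":0.1},{"travel":[0,0,0],"twist":[0,0,0],"grip":0.1},{"travel":[0,0,0],"twist":[0,0,0],"grip":0.1},{"travel":[0,0,0],"twist":[0,0,0],"grip":0.1},{"travel":[0,0,0],"twist":[0,0,0],"grip":0.1},{"travel":[0,0,0],"twist":[0,0,0],"grip":0.1},{"travel":[0,0,0],"twist":[0,0,0],"grip":0.1},{"travel":[0,0,0],"twist":[0,0,0],"grip":0.1}], squeeze=30)

```text
clock: 4.53
eef_pos: [521.2, -157.1, 101.0]
ee_rot: [-0.0, 0.391, 0.92, 0.0]
ft_force: [0.1, -0.0, 0.3]
width: 23.7
finger_force: 29.9
```

```bash
python3 -c "
from h import *
st()"
```

```text
t 4.53 pos [ 521.2 -157.1  101. ] rot [-0.      0.3914  0.9202  0.    ] F [ 0.12 -0.    0.27] M [ 0.    0.01 -0.02] w 23.7 ff 29.9
```

Call:
play_rows(motion=[{"travel":[0,0,-15],"twist":[0,0,0],"grip":0.1},{"travel":[0,0,-40],"twist":[0,0,0],"grip":0.1},{"travel":[0,0,-75],"twist":[0,0,0],"grip":0.1},{"travel":[20,20,-100],"twist":[0,0,0],"grip":0.1},{"travel":[45,47,-100],"twist":[0,0,0],"grip":0.1},{"travel":[70,74,-100],"twist":[0,0,0],"grip":0.1},{"travel":[95,101,-100],"twist":[0,0,0],"grip":0.1},{"travel":[120,127,-100],"twist":[0,0,0],"grip":0.1},{"travel":[145,154,-100],"twist":[0,0,0],"grip":0.1},{"travel":[170,180,-100],"twist":[0,0,0],"grip":0.1},{"travel":[195,206,-100],"twist":[0,0,0],"grip":0.1},{"travel":[210,222,-100],"twist":[0,0,0],"grip":0.1},{"travel":[220,233,-100],"twist":[0,0,0],"grip":0.1},{"travel":[220,233,-100],"twist":[0,0,0],"grip":0.1},{"travel":[220,233,-100],"twist":[0,0,0],"grip":0.1},{"travel":[220,233,-100],"twist":[0,0,0],"grip":0.1}])

```text
clock: 5.87
eef_pos: [536.5, 160.5, 201.0]
ee_rot: [0.0, 0.393, 0.92, -0.001]
ft_force: [0.5, -0.7, -1.5]
width: 24.2
finger_force: 29.9
```

```bash
python3 - <<'E'
from h import *
st(); p=arm.snapshot("wrist"); save(p,"w3.png"); W=world(p); z=W[...,2]
np.savez("w3.npz",W=W,px=p["pixels"])
print([(b["p"],b["box"]) for b in arm.boxes_of(p,"jig_cutout")], proj(p,[508,192,66]))
r=np.hypot(W[...,0]-508,W[...,1]-192)
dark=(r<28)&(p["pixels"].max(-1)<70)&(z<75)
m=dark.astype(np.uint8); n,l,s_,c=cv2.connectedComponentsWithStats(m)
print(s_[:5],c[:5])
# edge of the hole: points at board height around 
top=(r<60)&(abs(z-66)<4)
deep=(r<30)&(z<50)
print(deep.sum(), np.nanmedian(z[deep]) if deep.any() else None, np.nanmedian(z[top]))
E
```

```text
t 5.87 pos [536.5 160.5 201. ] rot [ 2.000e-04  3.926e-01  9.197e-01 -7.000e-04] F [ 0.54 -0.75 -1.51] M [-0.05 -0.04 -0.01] w 24.2 ff 29.9
[(0.95, [109.8, 9.3, 343.7, 226.4])] [255.47379065 140.43379495]
[[     0      0    512    384 196384]
 [   255    124      2      1      2]
 [   258    124     15     30    121]
 [   251    133     15     15    101]] [[255.49125693 191.5593582 ]
 [255.5        124.        ]
 [267.2231405  138.3553719 ]
 [258.45544554 141.08910891]]
966 29.471995836380934 67.57486761951014
```

View pics/w3.png

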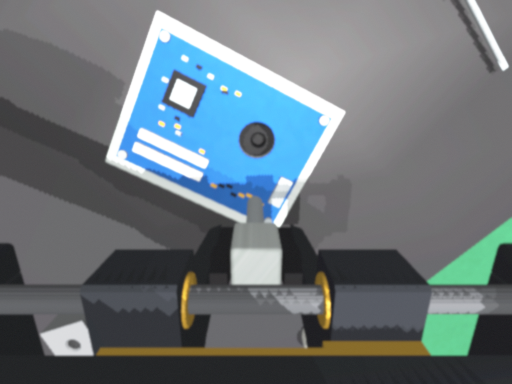

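Wrist view: the cutout is at about (257,139) and something darker shows inside it. The pin hangs straight at (257,210). I'll measure the rim and the inside.

```bash
python3 - <<'E'
from h import *
d=np.load("w3.npz"); W=d["W"]; px=d["px"].astype(int); z=W[...,2]
v,u=np.mgrid[:384,:512]; box=(u>230)&(u<285)&(v>112)&(v<168)
notblue=box&~((px[...,2]>px[...,0]+50)&(px[...,2]>90))
n,l,s,c=cv2.connectedComponentsWithStats(notblue.astype(np.uint8)); k=l[140,258]; print(s[k],c[k])
m=l==k; e=m&~cv2.erode(m.astype(np.uint8),np.ones((3,3))).astype(bool)
# rim rays -> z=67.5 plane
import pickle
p=arm.snapshot("wrist"); F=f(p); R=np.array(p["R"]); C=-R.T@p["t"]
def plane(u,v,h):
    r=np.stack([(u-p["cx"])/F,(v-p["cy"])/F,np.ones(len(u))],-1)@R; return C+r*((h-C[2])/r[:,2])[:,None]
P=plane(u[e].astype(float),v[e].astype(float),67.5)[:,:2]
def fit(P):
    A=np.c_[2*P,np.ones(len(P))]; s=np.linalg.lstsq(A,(P**2).sum(1),rcond=None)[0]; return s[:2],np.sqrt(s[2]+s[:2]@s[:2])
print("rim",fit(P)); print("camera",C, "axis dir",R[2])
np.set_printoptions(linewidth=200)
print(np.round(z[118:164:3,236:282:3]).astype(int)); print(px[118:164:3,236:282:3].sum(-1)//3)
tb=W[(z>64)&(z<70)&(np.hypot(W[...,0]-483,W[...,1]-171)<140)]
print("jig",cv2.minAreaRect(tb[:,:2].astype(np.float32)))
st(); cv2.imwrite("pics/w3c.png",cv2.cvtColor(cv2.resize(p["pixels"][105:175,215:300],None,fx=7,fy=7,interpolation=cv2.INTER_CUBIC),cv2.COLOR_RGB2BGR))
E
```

```text
[240 123  34  34 911] [256.32711306 139.78924259]
rim (array([508.33350333, 193.02330891]), np.float64(15.075196022012253))
camera [483.92968587 217.59338888 330.03271359] axis dir [ 0.20492163 -0.21507248 -0.95485651]
[[                  68                   67                   67                   68                   67                   68                   68                   67                   67
                    67                   67                   68                   67                   68                   67                   67]
 [                  67                   67                   68                   67 -9223372036854775808                   67                   67                   31                   68
                    68                   68                   68                   67                   67                   66                   68]
 [                  67                   68                   67                   67                   30                   30                   30                   30                   30
        
[... 5255 characters left out ...]
 108  82  86  87  85  76  78  84  65  63 134 175 177 178]
 [175 175 160  97  86  86  86  85  83  63  65 113 172 175 177 176]
 [174 175 174 162 120  92  75  75  69  89 137 170 176 176 176 177]
 [175 175 176 174 171 166 147 148 152 167 174 177 177 176 175 175]
 [175 175 175 174 174 174 173 173 174 176 175 176 176 175 175 175]
 [175 176 176 174 174 173 174 175 176 176 175 175 175 174 175 175]]
jig ((482.9237365722656, 172.58860778808594), (180.492431640625, 140.42657470703125), 17.332054138183594)
t 6.02 pos [536.6 160.9 201.1] rot [ 1.000e-04  3.928e-01  9.196e-01 -3.000e-04] F [ 0.45  0.27 -0.28] M [-0.05 -0.03  0.02] w 23.4 ff 29.9<stdin>:17: RuntimeWarning: invalid value encountered in cast
```

View pics/w3c.png

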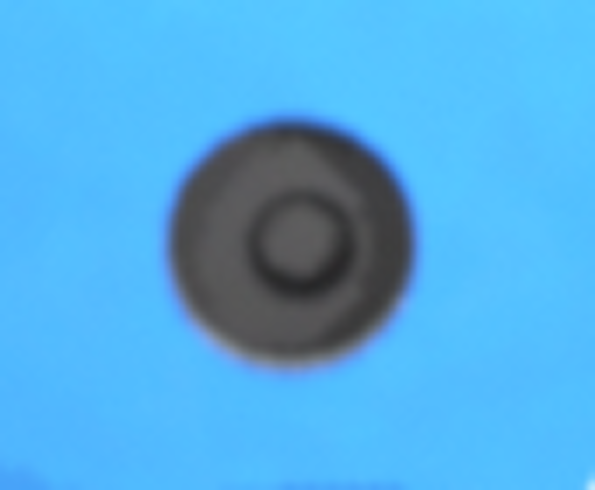

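The crop shows the hole itself inside the cutout: rim centre at crop (293,243), hole at (301,243), and the depth map reads the floor at about 11 mm. I'll compute where it is relative to the held pin's shaft.

```bash
python3 - <<'E'
from h import *
p=arm.snapshot("wrist"); W=world(p); z=W[...,2]; s=arm.sense()
F=f(p); R=np.array(p["R"]); C=-R.T@p["t"]
def plane(uv,h):
    r=np.array([(uv[0]-p["cx"])/F,(uv[1]-p["cy"])/F,1])@R; return C+r*(h-C[2])/r[2]
g=cv2.cvtColor(p["pixels"],cv2.COLOR_RGB2GRAY)
zz=z[120:165,235:285]; m=(zz<24)
v,u=np.nonzero(m); print("deep px centroid",u.mean()+235,v.mean()+120,m.sum(), "mm/px",np.linalg.norm(plane((258,140),29)-plane((259,140),29)))
# deep region = view of floor/walls below the 14mm lip; its outline is the lip (r=7 @ ~z 28)
cs,_=cv2.findContours(cv2.resize(m.astype(np.uint8)*255,None,fx=4,fy=4,interpolation=cv2.INTER_LINEAR)//128,0,1)
(cu,cv_),r=cv2.minEnclosingCircle(max(cs,key=len)); print("circ",cu/4+235,cv_/4+120,r/4)
for uv in((u.mean()+235,v.mean()+120),(258.0,139.7)): print("hole",plane(uv,29.5)[:2])
print("cutout",plane((256.6,139.8),67.5)[:2])
# shaft: points near TCP axis between tip & grip
w,x,y,q=s["ee_rot"]; T=Ro.from_quat([x,y,q,w]).as_matrix(); L=(W-s["eef_pos"])@T
for a,b in((22,45),(45,65),(66,84)):
    k=(abs(L[...,0])<25)&(abs(L[...,1])<15)&(L[...,2]>a)&(L[...,2]<b)
    P=L[k]; print(a,b,k.sum(),"y mid",(np.percentile(P[:,1],2)+np.percentile(P[:,1],98))/2,"width",np.ptp(P[:,1]),"x front",np.percentile(P[:,0],[50,90,98]),"zmax",P[:,2].max())
k=(abs(L[...,0])<25)&(abs(L[...,1])<16)&(L[...,2]>-20)&(L[...,2]<-8)
print("grip top",k.sum(),cv2.minAreaRect(L[k][:,:2].astype(np.float32)),np.median(L[k][:,2]))
st()
E
```

```text
deep px centroid 257.44354838709677 139.2016129032258 124 mm/px 1.0577891756481363
circ 257.7573528289795 139.375 6.758533954620361
hole [512.07973556 191.3369768 ]
hole [512.86619315 191.36641028]
cutout [508.33512905 193.76017883]
22 45 136 y mid 0.6914330566980809 width 11.263767464888037 x front [6.00301829 6.63053867 6.85603639] zmax 44.95167362958444
45 65 165 y mid 0.6122371036892571 width 11.84259401766582 x front [5.81902925 6.52239198 6.78948645] zmax 64.99373873944998
66 84 111 y mid 0.28967187698886443 width 11.875186202354715 x front [5.7424887  6.35879749 6.62248929] zmax 82.40759888961782
grip top 2297 ((2.6826343536376953, -0.0003871917724609375), (31.854328155517578, 22.067096710205078), 89.61529541015625) -13.389897392256882
t 6.07 pos [536.6 161.2 201.1] rot [ 1.000e-04  3.925e-01  9.197e-01 -2.000e-04] F [ 0.55 -0.12 -0.42] M [-0.04  0.02 -0.03] w 24.1 ff 29.9
```

Call:
play_rows(motion=[{"travel":[15,1.3,0],"twist":[0,0,0],"grip":0.1},{"travel":[30,2.5,0],"twist":[0,0,0],"grip":0.1},{"travel":[38.2,3.2,0],"twist":[0,0,0],"grip":0.1},{"travel":[38.2,3.2,10],"twist":[0,0,0],"grip":0.1},{"travel":[38.2,3.2,25],"twist":[0,0,0],"grip":0.1},{"travel":[38.2,3.2,36],"twist":[0,0,0],"grip":0.1},{"travel":[38.2,3.2,40],"twist":[0,0,0],"grip":0.1},{"travel":[38.2,3.2,40],"twist":[0,0,0],"grip":0.1},{"travel":[38.2,3.2,40],"twist":[0,0,0],"grip":0.1}])

```text
clock: 6.82
eef_pos: [512.5, 192.1, 160.8]
ee_rot: [0.0, 0.392, 0.92, -0.0]
ft_force: [-0.2, -0.3, -0.9]
width: 23.9
finger_force: 29.9
```

```bash
python3 - <<'E'
from h import *
st(); p=arm.snapshot("wrist")
cv2.imwrite("pics/w4.png",cv2.cvtColor(cv2.resize(p["pixels"][100:300,130:390],None,fx=3,fy=3,interpolation=cv2.INTER_CUBIC),cv2.COLOR_RGB2BGR)); st()
print(tgt([512.5,190.7,131]))
E
```

```text
t 6.82 pos [512.5 192.1 160.8] rot [ 0.000e+00  3.918e-01  9.201e-01 -3.000e-04] F [-0.24 -0.3  -0.92] M [-0.03  0.02  0.02] w 23.9 ff 29.9
t 6.87 pos [512.7 192.3 161.3] rot [3.000e-04 3.917e-01 9.201e-01 1.000e-04] F [-0.24  0.03 -0.85] M [-0.07  0.03 -0.03] w 23.9 ff 29.9
('travel', [-1.0, -1.3, 30.3], 'twist', [0.02, 0.02, -0.0])
```

View pics/w4.png

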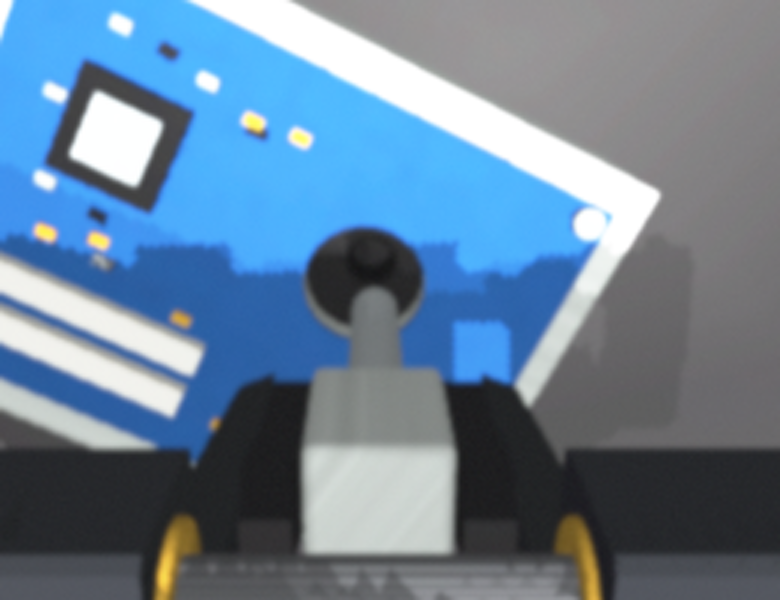

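The view shows the tip over the cutout at crop (376,300), with the hole ahead at (372,257), laterally in line. I'll re-measure the hole from this closer picture.

```bash
python3 - <<'E'
from h import *
p=arm.snapshot("wrist"); W=world(p); z=W[...,2]; s=arm.sense()
F=f(p); R=np.array(p["R"]); C=-R.T@p["t"]
def plane(uv,h):
    r=np.array([(uv[0]-p["cx"])/F,(uv[1]-p["cy"])/F,1])@R; return C+r*(h-C[2])/r[2]
w,x,y,q=s["ee_rot"]; T=Ro.from_quat([x,y,q,w]).as_matrix(); L=(W-s["eef_pos"])@T
m=(np.hypot(W[...,0]-512,W[...,1]-191)<14)&(z<24); v,u=np.nonzero(m); print("deep",u.mean(),v.mean(),m.sum(),u.min(),u.max(),v.min(),v.max())
mm=plane((254.,186.),29.5); print("mm/px",np.linalg.norm(plane((255.,186.),29.5)-mm),np.linalg.norm(plane((254.,187.),29.5)-mm))
for uv in((u.mean(),v.mean()),((u.min()+u.max())/2,(v.min()+v.max())/2),(254,185.7)):
    P=plane(uv,29.5); print("hole",P[:2],"tool",((P-s["eef_pos"])@T)[:2])
for a,b in((22,40),(40,60),(60,80)):
    k=(abs(L[...,0])<25)&(abs(L[...,1])<12)&(L[...,2]>a)&(L[...,2]<b); Q=L[k]
    c=cv2.fitEllipse if 0 else None
    A=np.c_[2*Q[:,:2],np.ones(len(Q))]; so=np.linalg.lstsq(A,(Q[:,:2]**2).sum(1),rcond=None)[0]
    # fixed radius fit
    from scipy.optimize import least_squares
    r=least_squares(lambda t:np.hypot(Q[:,0]-t[0],Q[:,1]-t[1])-6,[0,0],loss="soft_l1",f_scale=.5).x
    print(a,b,k.sum(),"axis",r)
st()
E
```

```text
deep 252.91970802919707 185.07299270072994 137 246 260 179 191
mm/px 0.9622478242193826 1.0056855974268952
hole [511.74081103 191.7927394 ] tool [ 0.28307394 -1.35436925]
hole [511.74588092 191.89910262] tool [ 0.35621308 -1.27697738]
hole [512.92477788 192.05821317] tool [-0.34640925 -0.31706339]
22 40 83 axis [0.72825362 0.78818221]
40 60 182 axis [0.64644727 0.65102037]
60 80 139 axis [0.56973575 0.45372885]
t 6.92 pos [512.8 192.5 161.5] rot [4.000e-04 3.916e-01 9.201e-01 3.000e-04] F [-0.36 -0.04 -0.49] M [-0.03 -0.01 -0.03] w 23.8 ff 29.9
```

Call:
play_rows(motion=[{"travel":[-0.6,-1.3,12],"twist":[0,0,0],"grip":0.1},{"travel":[-0.6,-1.3,26],"twist":[0,0,0],"grip":0.1},{"travel":[-0.6,-1.3,37],"twist":[0,0,0],"grip":0.1},{"travel":[-0.6,-1.3,42],"twist":[0,0,0],"grip":0.1},{"travel":[-0.6,-1.3,44],"twist":[0,0,0],"grip":0.1},{"travel":[-0.6,-1.3,44],"twist":[0,0,0],"grip":0.1},{"travel":[-0.6,-1.3,44],"twist":[0,0,0],"grip":0.1}])

```text
clock: 7.5
eef_pos: [512.1, 191.4, 117.5]
ee_rot: [0.0, 0.391, 0.92, 0.0]
ft_force: [-0.2, 0.4, -1.0]
width: 23.7
finger_force: 29.9
```

Call:
play_rows(motion=[{"travel":[0,0,1.5],"twist":[0,0,0],"grip":0.1},{"travel":[0,0,3],"twist":[0,0,0],"grip":0.1},{"travel":[0,0,4],"twist":[0,0,0],"grip":0.1},{"travel":[0,0,4],"twist":[0,0,0],"grip":0.1}])

```text
clock: 7.83
eef_pos: [511.7, 191.4, 113.0]
ee_rot: [-0.0, 0.391, 0.92, -0.0]
ft_force: [0.0, 0.2, -1.3]
width: 23.6
finger_force: 29.9
```

```bash
python3 -c "
from h import *
st()"
```

```text
t 7.83 pos [511.7 191.4 113. ] rot [-0.      0.3914  0.9202 -0.    ] F [ 0.01  0.18 -1.29] M [0.01 0.02 0.02] w 23.6 ff 29.9
```

Call:
play_rows(motion=[{"travel":[0,0,1],"twist":[0,0,0],"grip":0.1},{"travel":[0,0,2],"twist":[0,0,0],"grip":0.1},{"travel":[0,0,2],"twist":[0,0,0],"grip":0.1},{"travel":[0,0,2],"twist":[0,0,0],"grip":0.1}])

```text
clock: 8.17
eef_pos: [511.9, 191.1, 111.0]
ee_rot: [0.0, 0.391, 0.92, -0.0]
ft_force: [1.6, -0.1, -1.7]
width: 23.9
finger_force: 29.9
```

```bash
python3 -c "
from h import *
st()"
```

```text
t 8.17 pos [511.9 191.1 111. ] rot [ 2.000e-04  3.915e-01  9.202e-01 -0.000e+00] F [ 1.62 -0.07 -1.68] M [-0.24 -0.19 -0.01] w 23.9 ff 29.9
```

A 1.6 N push toward +x means the tip is riding the chamfer, so I shift 0.7 mm with it and continue.

Call:
play_rows(motion=[{"travel":[-0.5,0.5,0],"twist":[0,0,0],"grip":0.1},{"travel":[-0.5,0.5,1],"twist":[0,0,0],"grip":0.1},{"travel":[-0.5,0.5,2.5],"twist":[0,0,0],"grip":0.1},{"travel":[-0.5,0.5,2.5],"twist":[0,0,0],"grip":0.1}])

```text
clock: 8.5
eef_pos: [512.3, 191.2, 108.2]
ee_rot: [-0.0, 0.391, 0.92, -0.0]
ft_force: [0.2, -0.4, -0.2]
width: 23.5
finger_force: 29.9
```

```bash
python3 -c "
from h import *
st()"
```

```text
t 8.5 pos [512.3 191.2 108.2] rot [-1.000e-04  3.914e-01  9.202e-01 -2.000e-04] F [ 0.21 -0.38 -0.24] M [-0.22 -0.1  -0.03] w 23.5 ff 29.9
```

Call:
play_rows(motion=[{"travel":[0,0,1],"twist":[0,0,0],"grip":0.1},{"travel":[0,0,2],"twist":[0,0,0],"grip":0.1},{"travel":[0,0,3],"twist":[0,0,0],"grip":0.1},{"travel":[0,0,4],"twist":[0,0,0],"grip":0.1},{"travel":[0,0,4],"twist":[0,0,0],"grip":0.1}])

```text
clock: 8.92
eef_pos: [512.3, 191.2, 104.3]
ee_rot: [-0.0, 0.391, 0.92, -0.0]
ft_force: [0.7, -0.9, -1.7]
width: 23.7
finger_force: 29.9
```

```bash
python3 -c "
from h import *
st()"
```

```text
t 8.92 pos [512.3 191.2 104.3] rot [-0.000e+00  3.914e-01  9.202e-01 -1.000e-04] F [ 0.71 -0.92 -1.68] M [-0.38 -0.12 -0.04] w 23.7 ff 29.9
```

Call:
play_rows(motion=[{"travel":[-0.6,-0.1,0],"twist":[0,0,0],"grip":0.1},{"travel":[-0.6,-0.1,1.5],"twist":[0,0,0],"grip":0.1},{"travel":[-0.6,-0.1,3],"twist":[0,0,0],"grip":0.1},{"travel":[-0.6,-0.1,4.5],"twist":[0,0,0],"grip":0.1},{"travel":[-0.6,-0.1,5.5],"twist":[0,0,0],"grip":0.1},{"travel":[-0.6,-0.1,5.5],"twist":[0,0,0],"grip":0.1}])

```text
clock: 9.42
eef_pos: [512.6, 190.9, 98.8]
ee_rot: [-0.0, 0.391, 0.92, -0.0]
ft_force: [0.2, -0.4, -1.0]
width: 23.6
finger_force: 29.9
```

```bash
python3 -c "
from h import *
st()"
```

```text
t 9.42 pos [512.6 190.9  98.8] rot [-1.000e-04  3.914e-01  9.202e-01 -1.000e-04] F [ 0.2  -0.38 -1.04] M [-0.14  0.08  0.01] w 23.6 ff 29.9
```

Call:
play_rows(motion=[{"travel":[-0.2,0,0.7],"twist":[0,0,0],"grip":0.1},{"travel":[-0.2,0,1.4],"twist":[0,0,0],"grip":0.1},{"travel":[-0.2,0,2.1],"twist":[0,0,0],"grip":0.1},{"travel":[-0.2,0,2.6],"twist":[0,0,0],"grip":0.1},{"travel":[-0.2,0,2.6],"twist":[0,0,0],"grip":0.1},{"travel":[-0.2,0,2.6],"twist":[0,0,0],"grip":0.1}])

```text
clock: 9.92
eef_pos: [512.9, 190.7, 96.4]
ee_rot: [-0.0, 0.391, 0.92, -0.0]
ft_force: [0.3, 0.3, -1.2]
width: 23.7
finger_force: 29.9
```

```bash
python3 -c "
from h import *
st()"
```

```text
t 9.92 pos [512.9 190.7  96.4] rot [-0.      0.3914  0.9202 -0.    ] F [ 0.27  0.33 -1.19] M [-0.05  0.02  0.01] w 23.7 ff 29.9
```

Tip is at about 10.4 mm with no resistance yet. I press on in small steps until I feel the floor.

Call:
play_rows(motion=[{"travel":[0,0,0.4],"twist":[0,0,0],"grip":0.1},{"travel":[0,0,0.8],"twist":[0,0,0],"grip":0.1},{"travel":[0,0,0.8],"twist":[0,0,0],"grip":0.1},{"travel":[0,0,0.8],"twist":[0,0,0],"grip":0.1}])

```text
clock: 10.25
eef_pos: [513.0, 190.7, 95.8]
ee_rot: [0.0, 0.391, 0.92, 0.0]
ft_force: [0.3, -1.4, 2.0]
width: 23.7
finger_force: 29.9
```

```bash
python3 -c "
from h import *
st()
arm.snapshot('wrist');st();arm.snapshot('wrist');st()"
```

```text
t 10.25 pos [513.  190.7  95.8] rot [1.000e-04 3.915e-01 9.202e-01 1.000e-04] F [ 0.35 -1.45  1.95] M [-0.02  0.13  0.01] w 23.7 ff 29.9
t 10.3 pos [513.  190.7  95.8] rot [1.000e-04 3.914e-01 9.202e-01 1.000e-04] F [-0.97  0.26  1.25] M [ 0.    0.13 -0.01] w 23.9 ff 29.9
t 10.35 pos [513.1 190.7  95.8] rot [1.000e-04 3.915e-01 9.202e-01 1.000e-04] F [-0.16 -0.08  2.13] M [-0.11  0.12 -0.  ] w 23.7 ff 29.9
```

Floor felt at about 2 N with the tip at 10 mm. One more light press of 0.5 mm, then I release, with the fingers opening in place.

Call:
play_rows(motion=[{"travel":[0,0,0.5],"twist":[0,0,0],"grip":0.1},{"travel":[0,0,0.5],"twist":[0,0,0],"grip":0.1},{"travel":[0,0,0.5],"twist":[0,0,0],"grip":0.1}])

```text
clock: 10.6
eef_pos: [513.0, 190.7, 95.2]
ee_rot: [0.0, 0.391, 0.92, 0.0]
ft_force: [0.3, 0.4, 2.1]
width: 24.0
finger_force: 29.9
```

Call:
play_rows(motion=[{"travel":[0,0,-0.5],"twist":[0,0,0],"grip":0.1},{"travel":[0,0,-0.5],"twist":[0,0,0],"grip":0.1},{"travel":[0,0,-0.5],"twist":[0,0,0],"grip":0.6},{"travel":[0,0,-0.5],"twist":[0,0,0],"grip":0.6},{"travel":[0,0,-0.5],"twist":[0,0,0],"grip":0.6},{"travel":[0,0,-0.5],"twist":[0,0,0],"grip":0.6},{"travel":[0,0,-0.5],"twist":[0,0,0],"grip":0.6},{"travel":[0,0,-0.5],"twist":[0,0,0],"grip":0.6},{"travel":[0,0,-0.5],"twist":[0,0,0],"grip":0.6},{"travel":[0,0,-0.5],"twist":[0,0,0],"grip":0.6},{"travel":[0,0,-0.5],"twist":[0,0,0],"grip":0.6}])

```text
clock: 11.52
eef_pos: [512.9, 190.6, 95.6]
ee_rot: [0.0, 0.391, 0.92, 0.0]
ft_force: [-0.5, 0.2, -0.5]
width: 53.2
finger_force: 0.0
```

```bash
python3 -c "
from h import *
st()
p=arm.snapshot('wrist');W=world(p);L=W-[512.5,191,0];k=(np.hypot(L[...,0],L[...,1])<25)&(W[...,2]>98)&(W[...,2]<125)
print(k.sum(),cv2.minAreaRect(W[k][:,:2].astype(np.float32)),np.median(W[k][:,2]),np.percentile(W[k][:,2],[5,95]))"
```

```text
t 11.52 pos [512.9 190.6  95.6] rot [0.     0.3914 0.9202 0.    ] F [-0.51  0.18 -0.54] M [-0.04 -0.01  0.  ] w 53.2 ff 0.0
2298 ((511.030029296875, 194.12498474121094), (23.952577590942383, 20.229915618896484), 43.43577575683594) 109.26897651772109 [100.69328301 110.3619697 ]
```

Released. The grip's top reads 108 mm after the camera's 1.4 mm offset, which is exactly home. Retreating straight up.

Call:
play_rows(motion=[{"travel":[0,0,-10],"twist":[0,0,0],"grip":0.6},{"travel":[0,0,-25],"twist":[0,0,0],"grip":0.6},{"travel":[0,0,-50],"twist":[0,0,0],"grip":0.6},{"travel":[0,0,-80],"twist":[0,0,0],"grip":0.6},{"travel":[0,0,-105],"twist":[0,0,0],"grip":0.6},{"travel":[0,0,-120],"twist":[0,0,0],"grip":0.6},{"travel":[0,0,-120],"twist":[0,0,0],"grip":0.6},{"travel":[0,0,-120],"twist":[0,0,0],"grip":0.6}])

```text
clock: 12.23
eef_pos: [513.3, 190.8, 216.7]
ee_rot: [0.001, 0.391, 0.92, 0.001]
ft_force: [0.1, -0.2, 0.3]
width: 52.8
finger_force: 0.0
```

```bash
python3 -c "
from h import *
st()
p=arm.snapshot('wrist');save(p,'w5.png');W=world(p);k=(np.hypot(W[...,0]-512.5,W[...,1]-191)<25)&(W[...,2]>104)&(W[...,2]<114)
P=W[k];print(k.sum(),cv2.minAreaRect(P[:,:2].astype(np.float32)),np.median(P[:,2]));A=np.c_[P[:,:2]-P[:,:2].mean(0),np.ones(len(P))];print('slope deg',np.degrees(np.linalg.lstsq(A,P[:,2],rcond=None)[0][:2]))"
```

```text
t 12.23 pos [513.3 190.8 216.7] rot [6.000e-04 3.914e-01 9.202e-01 9.000e-04] F [ 0.12 -0.24  0.28] M [-0.06  0.    0.02] w 52.8 ff 0.0
716 ((512.5767211914062, 192.03799438476562), (23.19138526916504, 23.447118759155273), 43.71287155151367) 109.41994274960683
slope deg [ 1.67176887 -1.9674854 ]
```

View pics/w5.png

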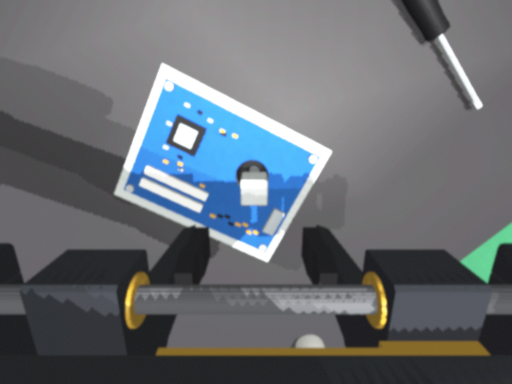

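The view shows the pin standing upright in the cutout at (254,185), clear of the gripper, with the screwdriver and jar where they were. Handing in.

```bash
python3 -c "
from h import *
print(arm.close_job())"
```

```text
the job is handed in; nothing more can be done
None
```

The pin is standing fully home in the socket hole, released and clear of the gripper, and the job was handed in at about 12 s. Vertical force read at most about 2 N at the end of each move. The wrist camera could see the hole, so I lowered straight to it and corrected sideways by feel instead of sweeping the plate.

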